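# Peel the top sample tray off a sticky stack

## Robot

A 6-joint arm with a two-finger parallel gripper is mounted at the origin on a cart in front of the work surface, level with it; the furniture and walls round the work are solid. World frame = base frame: x ahead of the robot, y to its left, z up, the work surface at z = 0. Lengths are in m, angles in rad, forces in N, time in s.
With the tool pointing down it reaches from about 0.275 to 0.75 m from the base axis. Payload 10.2 kg.
Tool frame: the origin (TCP) lies on the centre line of the jaws, within the pads' length; the fingertips stand 19 mm ahead of it and the grasp point (between the pads) is the TCP (manip.finger_overhang is the distance from the TCP to the fingertips, in m); z points along the fingers, x is the direction in which the jaws open and shut, and the axes are right-handed (so a half turn about z gives the same grasp; the last joint's range is limited). The gripper opens to 88 mm and grips with 3 to 60 N. Pads are 18 mm wide; open, the fingers measure 123 mm over their backs; the gripper's body (75 mm by 187 mm) begins 45 mm behind the grasp point.
Start: joints at [-1.452, 0.313, 1.498, -0, 1.331, -0.223], TCP at [0.176, -0.495, 0.258] pointing down, gripper open.
Joint ranges: [-2.94, 2.94], [-0.97, 2.17], [0.19, 2.56], [-1.23, 4.37], [0.02, 3.11], [-2.88, 2.88]. Speed limits (rad/s): [2.39, 2.39, 3.01, 3.14, 3.14, 3.14].

## Interface

Orientations are given as a unit quaternion [x, y, z, w].
In Python, from plant import manip gives the robot as it stands.
- The arm moves only by the shell command python3 -m pendant 'ROWS' [FORCE]. ROWS is JSON, a list of rows, each an object of numbers: "tx", "ty", "tz": the shift along the tool's x, y, z scaled (see below); "wx", "wy", "wz": the turn, a rotation vector about the tool's x, y, z scaled (see below); "claw": the opening, from 0 (shut) to 1 (fully open). In form: [{"tx": .., "ty": .., "tz": .., "wx": .., "wy": .., "wz": .., "claw": ..}, ...]. A call has 1 to 5 rows; each row shifts and turns the pose as measured when the row begins, along the tool's axes as they then stand; what a row does not reach is not made up. The controller multiplies each number of a shift by 4 cm and each number of a turn by 30 degrees. A row lasts 1/8 s, in which the tool goes at most 62.5 mm and 10.7 degrees, less where a joint would pass 70% of its speed; a pose out of reach is approached as far as the arm can. A call with a number of a shift or a turn outside -1 to 1 is refused whole. A call with a gripper value outside its range is refused whole. The fingers move at their own pace and stop on an object; FORCE is the grip in N (left out, the last holds). Time passes only in rows, so rows that do not move let the fingers close. It gives the time, the measured TCP pose, the force and the opening at its end, in the units of the state.
- manip.state(): the state, without advancing time (a new reading comes with each control period).
- manip.grab_frame(name): name is "side" or "top" or "wrist"; returns a dict with "image" (384x512x3 uint8, red, green, blue), "depth" (384x512 float32, m along the optical axis (not along the pixel's ray), 0 where there is no reading), "mtx" (3x3 intrinsics, pixels), "extrinsics" (4x4, takes a point from camera to world coordinates); the wrist camera has in their place "tool_from_camera" (4x4, takes a point from camera to tool coordinates, whose origin is the TCP and whose axes are the tool frame's). Camera axes: x right, y up, looking along -z (the intrinsics and any distortion apply to the point x, -y, -z); pixel columns grow to the right and rows downward; lengths in m; the calibration is good to about 2 mm. A picture is of the moment at which its call begins: read the wrist's pose just before it.
- manip.close_job(): hands the job in, once; it reports no verdict.
The state is a dict: "t": time; "joint_pos": joint angles; "qd": joint speeds; "joint_efforts": joint torques, N m; "position": TCP position; "tcp_rot": TCP orientation; "contact_force": force on the tool from outside, world axes, zero at the start; "torque": the same for the moment, N m; "width": finger opening in m.
Only numpy, scipy, OpenCV 4.12 (cv2) and the standard library are available. Lean on these libraries where they do the work, as an engineer would, in place of code of your own. Each camera call takes 0.05 s, during which the arm holds its last target. There are 200 camera calls.

## Task

Slide the holder with the stack of sample trays straight across until its side face is flush against the rubber face of the fixed bench stop, so that no gap is left. The blue top tray sticks to the trays below: take it by its upright orange corner lug and peel it, raising the lug corner a good 2 cm while the opposite corner is still down on the stack, and only then lift it off, leaving the holder on the bench against the stop and the bottles and dishes alone. Finish still holding the empty blue tray by its lug, roughly level and still, with its rim at least 10 cm above the stack.

Things in the scene. Friction and masses are not known exactly. Their poses are not given: they have to be found in the camera images.
- bench_stop: Low grey bar fixed to the bench, 170 x 50 x 34 mm (x, y, z), with a black rubber face. Origin at the centre of its underside; x runs along the bar, z up. The rubber face is the plane y = -25 mm of this frame and looks to -y, towards the holder.
- stack: Loose tray holder, about 1.3 kg, 25 to 50 mm off the stop on its -y side, turned up to 0.06 rad from it: grey plinth 150x136x30 mm (x,y,z), two white trays fixed in it, rims up to z = 40 mm. Origin: centre of its underside, z up. The +y face (y = +68 mm) goes against the stop; push on the -y face (y = -68 mm, clear and upright from z = 2 to 28 mm).
- stack_face_near (a point): Point on the holder's +y face at its -x end (x = -75, y = +68, z = 15 mm in the holder's frame).
- stack_face_far (a point): Point on the holder's +y face at its +x end (x = +75, y = +68, z = 15 mm in the holder's frame).
- tray: Blue rigid tray, 80 g: body 124x108x16 mm, 4 mm play in its nest; rim 140x124 mm, 3 mm thick, underside 16 mm above the origin. Origin: centre of its underside, 24 mm above the holder's when nested, same axes, z up. It sticks: a sprung rubber pad in the middle of each side of the nest holds it with 1 to 2 N until that side is some 10 mm up. Orange lug on its (-x,-y) corner.
- tray_lug (a point): Centre of the lug, an upright orange fin 10 mm thick, 26 mm wide, standing 28 mm up from the rim's top; this point is 14 mm below its top, at x=-58, y=-50, z=33 mm of the tray. Its flat faces look along the tray's (+x,+y) and (-x,-y) diagonals: grip it from above, one finger over the tray, one outside the corner; the tray then turns with the gripper.
- tray_far_corner (a point): The rim corner opposite the lug, at the underside of the rim (x = +70, y = +62, z = 16 mm in the tray's frame; 40 mm above the bench when nested): the corner to pivot about.
- petri_dish: Clear round dish, 65 mm across, 15 mm high; bystander. Origin at the centre of its underside.
- kcl_bottle: White bottle with blue cap, 46 mm across, 92 mm high; bystander. Origin at the centre of its underside.
- amber_bottle: Brown bottle with black cap, 60 mm across, 125 mm high; bystander. Origin at the centre of its underside.
- beaker_100: Clear small beaker, 54 mm across, 74 mm high; bystander. Origin at the centre of its underside.
Not all that is in view belongs to the job. There is more than one size of the stack; the one meant has the size given above.

How it is judged:
On the way, in this order (a step that is already met when the one before it is completed fails the run):
1. the holder is butted flush against the stop (both ends of its side face within 3 mm of the rubber), tray still nested (y of each of stack_face_near, stack_face_far in the frame of bench_stop above -0.028 m and height (world z) of tray_lug below 0.062 m), for 0.2 s.
2. the lug corner is raised 20 mm or more by the gripper while the opposite corner is still within 8 mm of its nest (height (world z) of tray_lug above 0.077 m and height (world z) of tray_far_corner below 0.048 m and horizontal distance between tray_far_corner and stack below 0.105 m and contact force between the fingers and tray above 1 N), for 0.1 s.
At the end, for the whole second after the job is handed in: The fingers hold the tray, still and within 0.3 rad of level, rim 10 cm or more above its nested place, clear of the stack; the holder stands on the bench, both ends of its face within 5 mm of the stop's rubber, its centre within 40 mm of the stop's along the bar (height (world z) of tray_far_corner above 0.14 m and height (world z) of tray_lug above 0.155 m and angle between tray's own z axis and vertical below 0.3 rad and contact force between the fingers and tray above 1 N and contact force between tray and stack below 0.05 N and linear speed of tray below 0.03 m/s and linear speed of stack below 0.02 m/s and height (world z) of stack below 0.004 m and angle between stack's own z axis and vertical below 0.03 rad and y of each of stack_face_near, stack_face_far in the frame of bench_stop above -0.03 m and x of stack in the frame of bench_stop between -0.04 and 0.04 m); the arm keeps its last pose, push and grip.
It fails at once if the holder is lifted or tipped (more than 15 mm or 0.15 rad) (height (world z) of stack above 0.015 m or angle between stack's own z axis and vertical above 0.15 rad).
It fails at once if a bottle, the beaker or the dish is moved more than 3 cm (distance of any of petri_dish, kcl_bottle, amber_bottle, beaker_100 from where it was at the start of the episode above 0.03 m).
It also fails if it takes over 48 s, if anything falls off the work surface, if the arm or the gripper's body presses on something with over 40 N, if the wrist force passes 120 N, or if a joint passes its speed limit or range.

## Working session

There is one attempt and no reset: what is moved stays moved. The work goes in short steps, Python scripts to look and compute and a shell command to move; the robot and the scene stay as the last step left them, time stands still between calls to the robot, and variables do not carry over. Pictures are saved under pics/ and viewed, about 8 in all and at most 12, crops included, and the job is handed in when it is done.

```bash
mkdir -p pics; ls; python3 - <<'E'
from plant import manip
import cv2,numpy as np
print(manip.state())
for n in("top","side"):
    f=manip.grab_frame(n); np.savez('pics/'+n+'0.npz',**f)
    cv2.imwrite(f'pics/{n}0.png',f['image'][...,::-1]); print(n,f['mtx'].round(1).tolist(),f['extrinsics'].round(3).tolist(),[k for k in f], (f['depth']>0).mean())
E
```

```text
pics
{'t': 0.0, 'joint_pos': array([-1.45237838e+00,  3.13442333e-01,  1.49838426e+00, -1.01044754e-05,
        1.33097656e+00, -2.23435227e-01]), 'qd': array([ 7.10240165e-04,  8.59106927e-04, -6.39144517e-04,  3.52843386e-04,
       -8.47818855e-05, -1.76758803e-04]), 'joint_efforts': array([ 1.89072994e-04, -4.02207398e+01, -2.52271181e+01,  6.94403518e-02,
        3.52900336e-02, -8.02228828e-05]), 'position': array([ 0.17594227, -0.4944276 ,  0.25718486]), 'tcp_rot': array([ 8.17078755e-01, -5.76525751e-01, -4.08571530e-04, -4.46565939e-04]), 'contact_force': array([-0.33717531,  0.16027041, -0.86077568]), 'torque': array([-0.02377958,  0.0373204 ,  0.03773122]), 'width': 0.08821578347579169}
top [[423.1, 0.0, 256.7], [0.0, 423.1, 187.8], [0.0, 0.0, 1.0]] [[-0.013, 0.995, -0.1, 0.48], [-1.0, -0.013, -0.003, -0.329], [-0.004, 0.1, 0.995, 1.078], [0.0, 0.0, 0.0, 1.0]] ['image', 'depth', 'mtx', 'extrinsics'] 0.9961090087890625
side [[372.2, 0.0, 248.5], [0.0, 372.2, 193.3], [0.0, 0.0, 1.0]] [[-0.997, -0.045, 0.065, 0.654], [0.078, -0.407, 0.91, 0.675], [-0.014, 0.912, 0.41, 0.529], [0.0, 0.0, 0.0, 1.0]] ['image', 'depth', 'mtx', 'extrinsics'] 0.9853566487630209
```

View pics/top0.png

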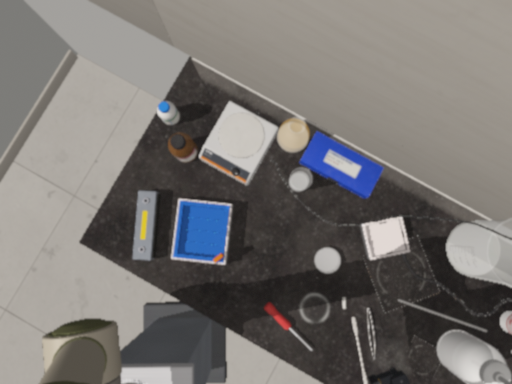

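View pics/side0.png

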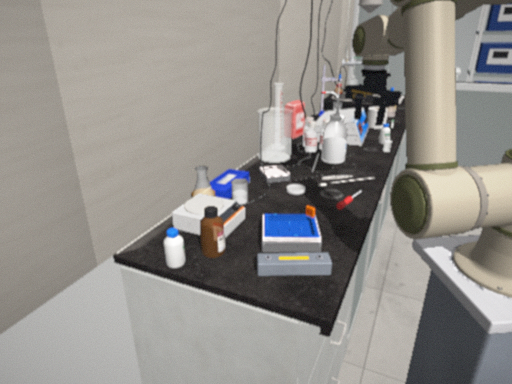

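The top view shows the stop at about (145,225), the blue tray in its holder at (201,231) and its orange lug at (218,258). The blue box at (341,165) has no lug or holder. I'll measure both and confirm in a crop.

```bash
cat > h.py <<'E'
import numpy as np,cv2
def world(f,E=None):
    E=f['extrinsics'] if E is None else E
    K=f['mtx'];d=f['depth'];v,u=np.mgrid[:d.shape[0],:d.shape[1]]
    P=np.stack([(u-K[0,2])/K[0,0]*d,-(v-K[1,2])/K[1,1]*d,-d],-1)
    return P@E[:3,:3].T+E[:3,3]
def ray(f,uv,z):
    K=f['mtx'];E=f['extrinsics'];uv=np.atleast_2d(uv).astype(float)
    r=np.c_[(uv[:,0]-K[0,2])/K[0,0],-(uv[:,1]-K[1,2])/K[1,1],-np.ones(len(uv))]@E[:3,:3].T
    return E[:3,3]+r*((z-E[2,3])/r[:,2])[:,None]
def biggest(m):
    n,l,s,c=cv2.connectedComponentsWithStats(m.astype(np.uint8)); return l==1+s[1:,4].argmax()
def rect(pts):
    c,s,a=cv2.minAreaRect((pts[:,:2]*1000).astype(np.float32)); return np.round(c,1),np.round(s,1),round(a,2)
E
python3 - <<'E'
from h import *
f=dict(np.load('pics/top0.npz'));W=world(f);hsv=cv2.cvtColor(f['image'],cv2.COLOR_RGB2HSV)
H,S,V=cv2.split(hsv)
def box(x0,x1,y0,y1):
    m=np.zeros(H.shape,bool);m[y0:y1,x0:x1]=1;return m
bench=W[300:310,250:258,2];print('bench z',np.median(W[230:240,110:125,2]),np.median(W[230:240,245:255,2]))
ms=biggest(box(160,245,185,280)&(V>90)&(W[...,2]>.008))
print('stack outline',np.argwhere(ms)[:,::-1].min(0),np.argwhere(ms)[:,::-1].max(0))
def outl(m,z):
    c=max(cv2.findContours(m.astype(np.uint8),0,1)[0],key=cv2.contourArea)[:,0]
    return ray(f,c,z)
print('stack rect z.03',rect(outl(ms,.03)),'z.04',rect(outl(ms,.04)))
mb=biggest(box(160,245,185,280)&(H>95)&(H<130)&(S>120)); print('blue',rect(outl(mb,.043)))
mo=biggest(box(190,240,235,280)&(H<15)&(S>150)); print('orange px',np.argwhere(mo)[:,::-1].mean(0),mo.sum(),ray(f,np.argwhere(mo)[:,::-1].mean(0),.07), np.percentile(W[mo][:,2],[5,50,95]), rect(ray(f,np.argwhere(mo)[:,::-1],.07)))
mt=biggest(box(120,165,175,270)&(W[...,2]>.02)&(V>60)); print('stop',rect(outl(mt,.034)),np.median(W[mt],0))
for n,zz in(('bigblue',(295,390,130,200)),):
    m=biggest(box(*zz)&(H>95)&(H<130)&(S>120));print(n,rect(outl(m,.04)),np.median(W[m],0))
g=dict(np.load('pics/side0.npz'))
a=cv2.resize(f['image'][170:290,110:260],None,fx=4,fy=4,interpolation=2)
b=cv2.resize(g['image'][190:290,240:350],None,fx=4,fy=4,interpolation=2)
o=np.zeros((480,1040,3),np.uint8);o[:480,:600]=a;o[:400,600:1040]=b
cv2.imwrite('pics/crop0.png',cv2.resize(o,None,fx=.76,fy=.76)[...,::-1])
E
```

```text
bench z -0.0012200930105991104 -0.001725599573433767
stack outline [171 198] [232 263]
stack rect z.03 (array([ 481.5, -189.1]), array([136.9, 149.5]), 83.22) z.04 (array([ 481.5, -190.4]), array([135.6, 148.1]), 83.22)
blue (array([ 480.7, -189.6]), array([119.6, 134.3]), 83.18)
orange px [218.875 256.875] 16 [[ 0.41903584 -0.23462275  0.07      ]] [0.06585754 0.06891869 0.07088439] (array([ 418.9, -233.9]), array([ 7.1, 18.2]), 36.01)
stop (array([499. , -48.5]), array([ 48.3, 170.2]), 85.79) [ 0.49675358 -0.04802888  0.03271107]
bigblue (array([ 639.2, -535.1]), array([193. ,  94.8]), 60.23) [ 0.63709973 -0.53388903  0.04016928]
```

View pics/crop0.png

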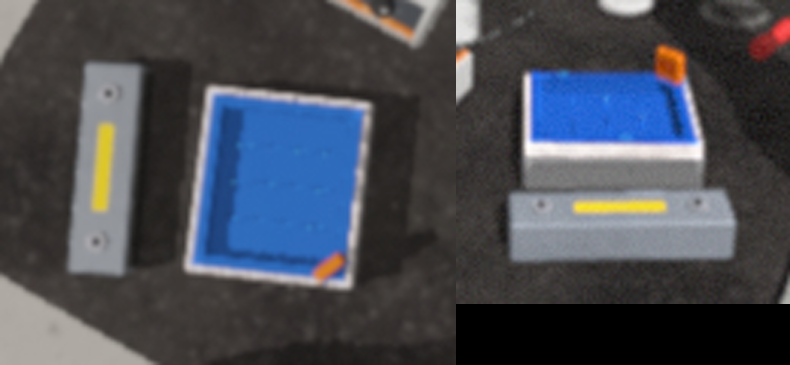

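The crop confirms the target. The holder at (201,231) measures 150x137 mm with a lugged blue tray, which matches the description. The blue box at (341,165) measures 193x95 mm with no lug, so it isn't the one. Holder yaw is −6.8° and stop yaw −4.2°. I'll turn the tool so the jaws lie along the stop, which gives two push points.

```bash
cat >> h.py <<'E'
from scipy.spatial.transform import Rotation as R
def go(s,pos,yaw):
    "needed shift (units of 4cm) and turn (30deg) in tool axes; yaw = world angle of tool x, deg, tool down"
    r=R.from_quat(s['tcp_rot']); y=np.radians(yaw)
    T=R.from_matrix(np.array([[np.cos(y),np.sin(y),0],[np.sin(y),-np.cos(y),0],[0,0,-1]]))
    sh=r.inv().apply(np.array(pos)-s['position'])/.04
    print('shift units',sh.round(2),'turn units',(np.degrees((r.inv()*T).as_rotvec())/30).round(3),'pos',s['position'].round(4),'F',s['contact_force'].round(1),'t',round(s['t'],2))
E
python3 -m pendant '[{"wz":-0.35},{"wz":-0.35},{"wz":-0.35},{"wz":-0.35},{"wz":-0.35}]'
python3 -c "
from h import *;from plant import manip
go(manip.state(),[.470,-.320,.15],-4.2)"
```

```text
shift units [-1.64 -8.39  2.68] turn units [-2.000e-03  2.000e-03 -2.207e+00] pos [ 0.1759 -0.4944  0.2572] F [0.3 0.2 0.7] t 0.1invalid input at $[0]: expected keys tx, ty, tz, wx, wy, wz, claw
```

```bash
python3 -m pendant '[{"tx":0,"ty":0,"tz":0,"wx":0,"wy":0,"wz":-0.35,"claw":1},{"tx":0,"ty":0,"tz":0,"wx":0,"wy":0,"wz":-0.35,"claw":1},{"tx":0,"ty":0,"tz":0,"wx":0,"wy":0,"wz":-0.35,"claw":1},{"tx":0,"ty":0,"tz":0,"wx":0,"wy":0,"wz":-0.35,"claw":1},{"tx":0,"ty":0,"tz":0,"wx":0,"wy":0,"wz":-0.35,"claw":1}]'
python3 -c "
from h import *;from plant import manip
go(manip.state(),[.470,-.320,.15],-4.2)"
```

```text
t: 0.72
position: [0.1758, -0.4937, 0.2555]
tcp_rot: [0.99, -0.144, -0.001, -0.002]
contact_force: [-0.4, 0.9, -0.3]
width: 0.0882
shift units [ 5.81 -6.25  2.65] turn units [-0.009  0.003 -0.414] pos [ 0.1758 -0.4937  0.2555] F [-0.4  0.9 -0.3] t 0.72
```

```bash
python3 -m pendant '[{"tx":0,"ty":0,"tz":0,"wx":0,"wy":0,"wz":-0.35,"claw":1},{"tx":0.8,"ty":-0.8,"tz":0,"wx":0,"wy":0,"wz":-0.06,"claw":1},{"tx":0.9,"ty":-0.8,"tz":0,"wx":0,"wy":0,"wz":0,"claw":1},{"tx":1,"ty":-0.8,"tz":0,"wx":0,"wy":0,"wz":0,"claw":1},{"tx":1,"ty":-0.7,"tz":0,"wx":0,"wy":0,"wz":0,"claw":1}]'
python3 -c "
from h import *;from plant import manip
go(manip.state(),[.470,-.320,.15],-4.2)"
```

```text
t: 1.35
position: [0.3349, -0.3791, 0.2543]
tcp_rot: [0.999, -0.037, -0.001, -0.004]
contact_force: [0.2, -0.7, 0.3]
width: 0.088
shift units [ 3.27 -1.7   2.61] turn units [-0.015  0.004  0.   ] pos [ 0.3349 -0.3791  0.2543] F [ 0.2 -0.7  0.3] t 1.35
```

```bash
python3 -m pendant '[{"tx":0.85,"ty":-0.35,"tz":0.5,"wx":0,"wy":0,"wz":0,"claw":1},{"tx":0.85,"ty":-0.4,"tz":0.6,"wx":0,"wy":0,"wz":0,"claw":1},{"tx":0.8,"ty":-0.4,"tz":0.6,"wx":0,"wy":0,"wz":0,"claw":1},{"tx":0.8,"ty":-0.3,"tz":0.6,"wx":-0.015,"wy":0,"wz":0,"claw":1},{"tx":0,"ty":0,"tz":0.3,"wx":0,"wy":0,"wz":0,"claw":1}]'
python3 - <<'E'
from h import *;from plant import manip
s=manip.state();go(s,[.470,-.320,.034],-4.2)
f=manip.grab_frame('wrist');np.savez('pics/w1.npz',**f);cv2.imwrite('pics/w1.png',f['image'][...,::-1])
f=manip.grab_frame('top');cv2.imwrite('pics/top1.png',f['image'][...,::-1])
E
```

```text
t: 1.98
position: [0.4767, -0.3258, 0.147]
tcp_rot: [0.999, -0.034, -0.001, 0.0]
contact_force: [0.2, -0.2, -0.2]
width: 0.0876
shift units [-0.17 -0.13  2.82] turn units [0.001 0.005 0.008] pos [ 0.4767 -0.3258  0.147 ] F [ 0.2 -0.2 -0.2] t 1.98
```

View pics/w1.png

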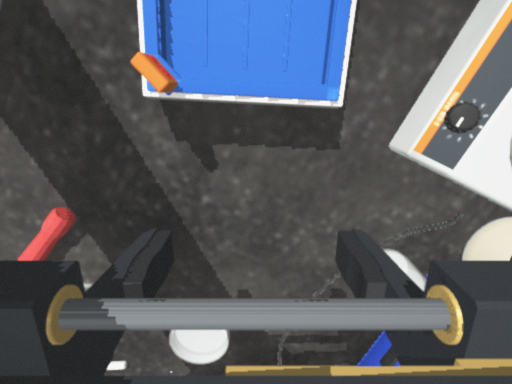

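The wrist view shows the lug at about (155,72) and the holder's clear −y face along row 100. The fingers have free bench below them. Descending.

```bash
python3 -m pendant '[{"tx":-0.1,"ty":0,"tz":0.8,"wx":0,"wy":0,"wz":0,"claw":1},{"tx":0,"ty":0,"tz":0.8,"wx":0,"wy":0,"wz":0,"claw":1},{"tx":0,"ty":0,"tz":0.7,"wx":0,"wy":0,"wz":0,"claw":1},{"tx":0,"ty":0,"tz":0.45,"wx":0,"wy":0,"wz":0,"claw":1},{"tx":0,"ty":0,"tz":0.1,"wx":0,"wy":0,"wz":0,"claw":1}]'
python3 - <<'E'
from h import *;from plant import manip
s=manip.state();go(s,[.474,-.27,.034],-4.2)
E
```

```text
t: 2.7
position: [0.4684, -0.3316, 0.0356]
tcp_rot: [0.999, -0.038, 0.001, 0.003]
contact_force: [0.2, 0.1, 0.3]
width: 0.0883
shift units [ 0.02 -1.55  0.03] turn units [ 0.011 -0.004 -0.006] pos [ 0.4684 -0.3316  0.0356] F [0.2 0.1 0.3] t 2.7
```

```bash
python3 -m pendant '[{"tx":0,"ty":-0.5,"tz":0,"wx":0,"wy":0,"wz":0,"claw":1},{"tx":0,"ty":-0.5,"tz":0,"wx":0,"wy":0,"wz":0,"claw":1},{"tx":0,"ty":-0.3,"tz":0,"wx":0,"wy":0,"wz":0,"claw":1},{"tx":0,"ty":-0.25,"tz":0,"wx":0,"wy":0,"wz":0,"claw":1},{"tx":0,"ty":-0.25,"tz":0,"wx":0,"wy":0,"wz":0,"claw":1}]'
python3 -m pendant '[{"tx":0,"ty":-0.25,"tz":0,"wx":0,"wy":0,"wz":0,"claw":1},{"tx":0,"ty":-0.25,"tz":0,"wx":0,"wy":0,"wz":0,"claw":1},{"tx":0,"ty":-0.2,"tz":0,"wx":0,"wy":0,"wz":0,"claw":1}]'
python3 - <<'E'
from h import *;from plant import manip
s=manip.state();go(s,[.478,-.217,.034],-4.2)
E
```

```text
t: 3.32
position: [0.4756, -0.2568, 0.0383]
tcp_rot: [0.999, -0.038, 0.004, 0.006]
contact_force: [0.1, -5.8, -3.6]
width: 0.0881
t: 3.7
position: [0.4783, -0.23, 0.0384]
tcp_rot: [0.999, -0.037, 0.005, 0.009]
contact_force: [-1.1, -6.3, -2.8]
width: 0.088
shift units [-0.03 -0.33  0.1 ] turn units [ 0.035 -0.02  -0.003] pos [ 0.4783 -0.23    0.0384] F [-1.1 -6.3 -2.8] t 3.7
```

```bash
python3 -m pendant '[{"tx":0,"ty":-0.15,"tz":0.06,"wx":0.03,"wy":-0.02,"wz":0,"claw":1},{"tx":0,"ty":-0.15,"tz":0.04,"wx":0,"wy":0,"wz":0,"claw":1}]'
python3 -m pendant '[{"tx":0,"ty":-0.12,"tz":0.02,"wx":0,"wy":0,"wz":0,"claw":1},{"tx":0,"ty":-0.12,"tz":0,"wx":0,"wy":0,"wz":0,"claw":1}]'
python3 - <<'E'
from h import *;from plant import manip
s=manip.state();go(s,[.478,-.217,.034],-4.2);print(s['torque'])
f=manip.grab_frame('side');np.savez('pics/side2.npz',**f);cv2.imwrite('pics/s2.png',cv2.resize(f['image'][190:290,230:350],None,fx=5,fy=5,interpolation=2)[...,::-1])
E
```

```text
t: 3.95
position: [0.4809, -0.223, 0.0377]
tcp_rot: [0.999, -0.036, 0.003, 0.007]
contact_force: [-2.9, -12.2, 6.3]
width: 0.0881
t: 4.2
position: [0.4818, -0.2189, 0.0385]
tcp_rot: [0.999, -0.034, 0.004, 0.014]
contact_force: [-15.2, -38.5, -5.3]
width: 0.0881
shift units [-0.1  -0.04  0.11] turn units [ 0.052 -0.018  0.009] pos [ 0.4818 -0.2189  0.0385] F [-15.2 -38.5  -5.3] t 4.2
[-6.19745044  2.88653007 -0.5163479 ]
```

View pics/s2.png

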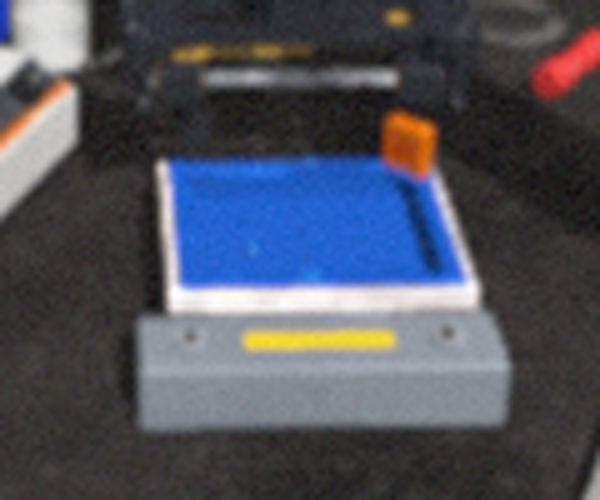

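The picture shows the holder against the stop bar with its white rim directly behind the bar top, no visible gap. The contact force rose to 38 N. I'll hold briefly, then back off and check.

```bash
python3 -m pendant '[{"tx":0,"ty":-0.05,"tz":0,"wx":0,"wy":0,"wz":0,"claw":1},{"tx":0,"ty":0,"tz":0,"wx":0,"wy":0,"wz":0,"claw":1},{"tx":0,"ty":0.3,"tz":0,"wx":0,"wy":0,"wz":0,"claw":1},{"tx":0,"ty":0.7,"tz":0,"wx":0,"wy":0,"wz":0,"claw":1},{"tx":0,"ty":0.5,"tz":-0.7,"wx":0,"wy":0,"wz":0,"claw":1}]'
python3 -m pendant '[{"tx":0,"ty":0.2,"tz":-1,"wx":0,"wy":0,"wz":0,"claw":1},{"tx":-0.3,"ty":0,"tz":-1,"wx":0,"wy":0,"wz":-0.35,"claw":1},{"tx":-0.3,"ty":0,"tz":-0.6,"wx":0,"wy":0,"wz":-0.35,"claw":1},{"tx":-0.3,"ty":0,"tz":0,"wx":0,"wy":0,"wz":-0.35,"claw":1},{"tx":0,"ty":0,"tz":0,"wx":0,"wy":0,"wz":-0.35,"claw":1}]'
python3 - <<'E'
from h import *;from plant import manip
s=manip.state();T=np.eye(4);T[:3,:3]=R.from_quat(s['tcp_rot']).as_matrix();T[:3,3]=s['position']
w=manip.grab_frame('wrist');f=manip.grab_frame('top');g=manip.grab_frame('side')
np.savez('pics/w3.npz',T=T,**w);np.savez('pics/top3.npz',**f);np.savez('pics/side3.npz',**g)
cv2.imwrite('pics/w3.png',np.hstack([w['image'],cv2.resize(f['image'][170:290,110:260],(480,384))])[...,::-1][:, :])
cv2.imwrite('pics/w3.png',cv2.resize(cv2.imread('pics/w3.png'),None,fx=.8,fy=.8))
go(s,[.43,-.2,.15],40.8)
E
```

```text
t: 4.88
position: [0.4764, -0.279, 0.068]
tcp_rot: [0.999, -0.034, 0.003, 0.015]
contact_force: [-0.6, 0.3, -0.4]
width: 0.0884
t: 5.5
position: [0.4391, -0.2915, 0.1785]
tcp_rot: [0.942, 0.334, -0.001, 0.017]
contact_force: [0.2, 0.4, 0.1]
width: 0.0882
shift units [ 1.27 -1.94  0.63] turn units [ 0.058  0.027 -0.058] pos [ 0.4391 -0.2915  0.1785] F [0.2 0.4 0.1] t 5.5
```

View pics/w3.png

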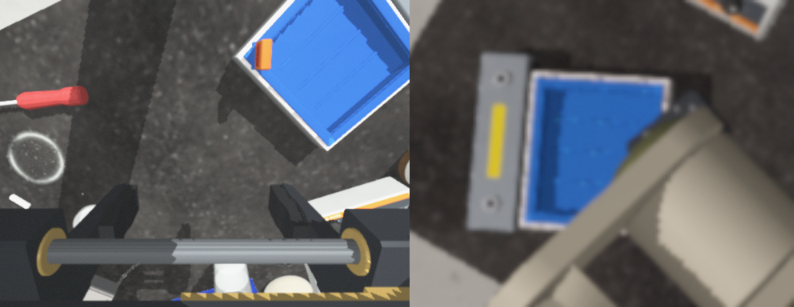

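The left panel shows the lug at about (262,54) in the scaled view. The right panel shows the holder against the stop, with the dark rubber line between them. I'll measure the gap at both ends and the lug.

```bash
python3 - <<'E'
from h import *
def fit(P):
    x0,y0=P[:,:2].mean(0); vx,vy,x,y=cv2.fitLine((P[:,:2]*1000).astype(np.float32),cv2.DIST_HUBER,0,.1,.1).ravel(); return np.degrees(np.arctan(vy/vx)),x,y,vy/vx
for n in('top0','top3'):
    f=dict(np.load(f'pics/{n}.npz'));I=f['image'].astype(int)
    W=world(f)
    # per row: white rim left edge, stop right edge
    h=[];st=[]
    G=I.sum(2)/3.
    for v in range(202,248):
        r=G[v]; b=(I[v,:,2]-I[v,:,0])
        bl=np.argmax((b>80)&(np.arange(512)>160))          # first blue = tray rim edge
        L=bl-10+np.argmax(r[bl-10:bl]>150) if (r[bl-10:bl]>150).any() else -1
        # subpixel half-crossing
        if L>0: th=110; u=L-1
        if L>0:
            while r[u]>th:u-=1
            h.append((u+(th-r[u])/(r[u+1]-r[u]),v))
        u=150
        while r[u]>75 and u<175:u+=1
        st.append((u-1+(r[u-1]-75)/(r[u-1]-r[u]),v))
    A=fit(ray(f,h,.040));B=fit(ray(f,st,.034))
    print(n,'holder',np.round(A,3),'stop',np.round(B,3))
    for x in(410,560): print('  gap at x',x,round((B[2]+(x-B[1])*B[3])-(A[2]+(x-A[1])*A[3]),1))
w=dict(np.load('pics/w3.npz'));T=w['T'];E=T@w['tool_from_camera']
W=world(w,E);H,S,V=cv2.split(cv2.cvtColor(w['image'],cv2.COLOR_RGB2HSV))
m=biggest((H<15)&(S>150)&(np.arange(384)[:,None]<150)&(np.arange(512)[None]<400))
P=W[m];t=P[P[:,2]>np.percentile(P[:,2],97)-.006]
print('lug z',np.percentile(P[:,2],[2,50,98]),'top rect',rect(t),len(t))
mb=biggest((H>95)&(H<130)&(S>120));
q=np.argwhere(biggest((W[...,2]>.034)&(W[...,2]<.05)&(np.arange(384)[:,None]<200)))[:, ::-1]
print('rim z',np.median(W[q[:,1],q[:,0]],0))
s=dict(np.load('pics/side3.npz'));Hs,Ss,_=cv2.split(cv2.cvtColor(s['image'],cv2.COLOR_RGB2HSV))
m=(Hs<15)&(Ss>150);m[:190]=0;m[290:]=0;m[:,:290]=0;m[:,335:]=0;m=biggest(m);c=np.argwhere(m)[:,::-1].mean(0);print('side lug',c,ray(s,c,.057),np.median(world(s)[m],0))
E
```

```text
top0 holder [-6.87500e+00  4.97041e+02 -1.21897e+02 -1.21000e-01] stop [-4.03500e+00  5.03186e+02 -7.18200e+01 -7.10000e-02]
  gap at x 410 46.2
  gap at x 560 53.7
top3 holder [-3.94300e+00  4.97649e+02 -7.41730e+01 -6.90000e-02] stop [-4.03000e+00  4.73774e+02 -8.79190e+01 -7.00000e-02]
  gap at x 410 -15.3
  gap at x 560 -15.5
lug z [0.01532204 0.01880022 0.02230787] top rect (array([ 320.5, -317.6]), array([226.8,  18.5]), 49.71) 404
rim z [ 0.49888987 -0.18326433  0.04226715]
side lug [311.35849057 217.70754717] [[ 0.42356742 -0.19516362  0.057     ]] [ 0.42539955 -0.18507522  0.05982168]
```

The holder is parallel to the stop (−3.94° against −4.03°). Its edge is 2.7 mm from the grey edge, which fits the thickness of the black rubber, so it is flush. The `top3` stop-edge reading failed because it ran into the rim, so I used the static `top0` line. The lug mask picked up the red screwdriver, so I'll redo it.

```bash
python3 - <<'E'
from h import *
w=dict(np.load('pics/w3.npz'));T=w['T'];E=T@w['tool_from_camera']
W=world(w,E);H,S,V=cv2.split(cv2.cvtColor(w['image'],cv2.COLOR_RGB2HSV))
m=(H<15)&(S>150);m[150:]=0;m[:,:290]=0;m[:,380:]=0;m=biggest(m)
P=W[m];t=P[P[:,2]>np.percentile(P[:,2],95)-.004]
print('lug z',np.percentile(P[:,2],[2,50,98]),'top rect',rect(t),len(t), t.mean(0))
mb=biggest((H>95)&(H<130)&(S>120))
# prediction from the stop pose: holder frame flush
th=np.radians(-4.0);xs=np.array([np.cos(th),np.sin(th)]);ys=np.array([-xs[1],xs[0]])
for c in([.4885,-.1415],):print('pred lug',np.array(c)-.058*xs-.05*ys)
from plant import manip
c=t.mean(0)
s=manip.state();go(s,[c[0],c[1],.15],41)
E
```

```text
lug z [0.04838278 0.06419049 0.07122603] top rect (array([ 421.5, -191.9]), array([ 6. , 24.3]), 55.61) 94 [ 0.42171198 -0.19175146  0.06960527]
pred lug [ 0.42715346 -0.18733233]
shift units [ 1.21 -2.24  0.62] turn units [ 0.057  0.027 -0.082] pos [ 0.4396 -0.2912  0.178 ] F [-0.3  0.2  0.3] t 5.65
```

```bash
python3 -m pendant '[{"tx":0.5,"ty":-0.5,"tz":0.3,"wx":0.057,"wy":0.027,"wz":-0.08,"claw":1},{"tx":0.5,"ty":-0.5,"tz":0.3,"wx":0,"wy":0,"wz":0,"claw":1},{"tx":0,"ty":0,"tz":0,"wx":0,"wy":0,"wz":0,"claw":1},{"tx":0,"ty":0,"tz":0,"wx":0,"wy":0,"wz":0,"claw":1}]'
cat > lug.py <<'E'
from h import *
from plant import manip
s=manip.state();T=np.eye(4);T[:3,:3]=R.from_quat(s['tcp_rot']).as_matrix();T[:3,3]=s['position']
w=manip.grab_frame('wrist');cv2.imwrite('pics/wl.png',w['image'][...,::-1])
E=T@w['tool_from_camera'];w['extrinsics']=E;W=world(w)
H,S,V=cv2.split(cv2.cvtColor(w['image'],cv2.COLOR_RGB2HSV))
b=biggest((H>95)&(H<130)&(S>120)); 
near=cv2.dilate(b.astype(np.uint8),np.ones((25,25)))>0
m=biggest((H<18)&(S>140)&near);P=W[m]
top=m&(W[...,2]>.0665);uv=np.argwhere(top)[:,::-1]
print('px',np.argwhere(m)[:,::-1].mean(0),m.sum(),'z',np.percentile(P[:,2],[5,98]).round(4))
print('top rect',rect(ray(w,uv,.071)),len(uv)); c=ray(w,uv,.071);c=(c.min(0)+c.max(0))/2;print('c',c)
c=rect(ray(w,uv,.071))[0]/1000
go(s,[c[0],c[1],.060],41)
np.savez('pics/wl.npz',**w)
E
python3 lug.py
```

```text
t: 6.15
position: [0.4451, -0.2304, 0.1504]
tcp_rot: [0.937, 0.348, -0.0, -0.003]
contact_force: [-0.7, -0.3, 0.2]
width: 0.088
px [271.62863071 139.4253112 ] 482 z [0.0645 0.0725]
top rect (array([ 423.2, -187.6]), array([ 9. , 25.2]), 41.39) 455
c [ 0.42321394 -0.1878868   0.071     ]
shift units [ 0.28 -1.15  2.27] turn units [-0.013 -0.004 -0.008] pos [ 0.4451 -0.2304  0.1504] F [-0.7 -0.3  0.2] t 6.15
```

View pics/wl.png

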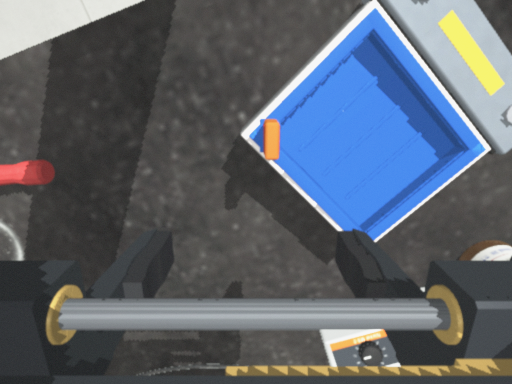

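The lug is at pixel (271,139). Its top measures 9x25 mm at 41.4°, which agrees with the model, and the jaws line up with it. I'll go above it, then down to TCP z≈0.066, which leaves the tips 4 mm over the rim.

```bash
python3 -m pendant '[{"tx":0.15,"ty":-0.6,"tz":0,"wx":-0.013,"wy":0,"wz":0,"claw":1},{"tx":0.13,"ty":-0.55,"tz":0,"wx":0,"wy":0,"wz":0,"claw":1},{"tx":0,"ty":0,"tz":0.3,"wx":0,"wy":0,"wz":0,"claw":1},{"tx":0,"ty":0,"tz":0.3,"wx":0,"wy":0,"wz":0,"claw":1}]'
python3 -c "
from h import *;from plant import manip
go(manip.state(),[.4232,-.1876,.066],41.2)"
```

```text
t: 6.7
position: [0.424, -0.19, 0.1264]
tcp_rot: [0.938, 0.347, 0.002, 0.001]
contact_force: [0.6, -0.6, -0.0]
width: 0.0883
shift units [ 0.02 -0.06  1.51] turn units [ 0.007 -0.006 -0.021] pos [ 0.424  -0.19    0.1264] F [ 0.6 -0.6 -0. ] t 6.7
```

```bash
python3 -m pendant '[{"tx":0.02,"ty":-0.06,"tz":0.5,"wx":0.007,"wy":-0.006,"wz":-0.02,"claw":1},{"tx":0,"ty":0,"tz":0.5,"wx":0,"wy":0,"wz":0,"claw":1},{"tx":0,"ty":0,"tz":0.35,"wx":0,"wy":0,"wz":0,"claw":1},{"tx":0,"ty":0,"tz":0.1,"wx":0,"wy":0,"wz":0,"claw":1}]'
python3 -c "
from h import *;from plant import manip
go(manip.state(),[.4232,-.1876,.066],41.2)"
```

```text
t: 7.2
position: [0.4236, -0.1904, 0.063]
tcp_rot: [0.937, 0.35, -0.001, -0.001]
contact_force: [0.8, -0.5, -0.1]
width: 0.0882
shift units [ 0.04 -0.06 -0.07] turn units [-0.004  0.001 -0.007] pos [ 0.4236 -0.1904  0.063 ] F [ 0.8 -0.5 -0.1] t 7.2
```

```bash
python3 -m pendant '[{"tx":0.04,"ty":-0.06,"tz":-0.06,"wx":0,"wy":0,"wz":0,"claw":1},{"tx":0,"ty":0,"tz":-0.03,"wx":0,"wy":0,"wz":0,"claw":0.4},{"tx":0,"ty":0,"tz":0,"wx":0,"wy":0,"wz":0,"claw":0.3},{"tx":0,"ty":0,"tz":0,"wx":0,"wy":0,"wz":0,"claw":0.2},{"tx":0,"ty":0,"tz":0,"wx":0,"wy":0,"wz":0,"claw":0}]' 25
python3 -m pendant '[{"tx":0,"ty":0,"tz":0,"wx":0,"wy":0,"wz":0,"claw":0},{"tx":0,"ty":0,"tz":0,"wx":0,"wy":0,"wz":0,"claw":0},{"tx":0,"ty":0,"tz":0,"wx":0,"wy":0,"wz":0,"claw":0}]' 45
python3 -c "
from h import *;from plant import manip
go(manip.state(),[.4232,-.1876,.066],41.2)"
```

```text
t: 7.82
position: [0.4239, -0.1884, 0.0677]
tcp_rot: [0.937, 0.35, -0.0, 0.0]
contact_force: [-0.0, -0.0, 0.3]
width: 0.05
t: 8.2
position: [0.4239, -0.1884, 0.0678]
tcp_rot: [0.937, 0.35, -0.0, 0.0]
contact_force: [-0.5, -0.1, -0.3]
width: 0.0202
shift units [-0.   -0.03  0.04] turn units [ 0.     0.001 -0.007] pos [ 0.4239 -0.1884  0.0678] F [-0.5 -0.1 -0.3] t 8.2
```

```bash
python3 -m pendant '[{"tx":0,"ty":0,"tz":0,"wx":0,"wy":0,"wz":0,"claw":0},{"tx":0,"ty":0,"tz":0,"wx":0,"wy":0,"wz":0,"claw":0},{"tx":0,"ty":0,"tz":0,"wx":0,"wy":0,"wz":0,"claw":0},{"tx":0,"ty":0,"tz":0,"wx":0,"wy":0,"wz":0,"claw":0}]' 45
python3 - <<'E'
from h import *;from plant import manip
s=manip.state();go(s,[.4232,-.1876,.066],41.2)
# pivot about far corner: arc of the TCP in tool axes
th=np.radians(-4);u=np.array([np.cos(th),np.sin(th)]);v=np.array([-u[1],u[0]])
p=s['position'];lug=p.copy();lug[2]=.057
piv=np.array([*(lug[:2]+.128*u+.112*v),.040])
r=R.from_quat(s['tcp_rot']);d=r.inv().apply(p-piv);print('tcp from pivot, tool axes mm',d*1000)
for a in(3,6,9,10,12):
  for sg in(1,-1):
    q=R.from_rotvec(r.apply([0,sg*np.radians(a),0]))
    n=q.apply(p-piv)+piv;l=q.apply(lug-piv)+piv
    if l[2]>lug[2]:print(a,'sign',sg,'tcp move tool units',(r.inv().apply(n-p)/.04).round(3),'lug z',l[2].round(4),'dn',(n-p).round(4))
E
```

```text
t: 8.7
position: [0.424, -0.1883, 0.0678]
tcp_rot: [0.937, 0.35, -0.0, 0.0]
contact_force: [1.1, 0.8, -0.1]
width: 0.0097
shift units [-0.   -0.03  0.04] turn units [ 0.     0.    -0.008] pos [ 0.424  -0.1883  0.0678] F [ 1.1  0.8 -0.1] t 8.7
tcp from pivot, tool axes mm [-169.7149127   -11.20100216  -27.76543314]
3 sign -1 tcp move tool units [ 0.042  0.    -0.221] lug z 0.0659 dn [0.0013 0.0011 0.0088]
6 sign -1 tcp move tool units [ 0.096 -0.    -0.44 ] lug z 0.0746 dn [0.0029 0.0025 0.0176]
9 sign -1 tcp move tool units [ 0.161 -0.    -0.655] lug z 0.0833 dn [0.0049 0.0042 0.0262]
10 sign -1 tcp move tool units [ 0.185  0.    -0.726] lug z 0.0862 dn [0.0056 0.0049 0.029 ]
12 sign -1 tcp move tool units [ 0.237 -0.    -0.867] lug z 0.0919 dn [0.0072 0.0062 0.0347]
```

Gripped at 9.7 mm. Now the peel arc about the far corner, in constant tool-frame increments per 1.5°: tx .018, tz −.111, wy −.05.

```bash
python3 -m pendant '[{"tx":0.018,"ty":0,"tz":-0.111,"wx":0,"wy":-0.05,"wz":0,"claw":0},{"tx":0.018,"ty":0,"tz":-0.111,"wx":0,"wy":-0.05,"wz":0,"claw":0},{"tx":0.018,"ty":0,"tz":-0.111,"wx":0,"wy":-0.05,"wz":0,"claw":0},{"tx":0.018,"ty":0,"tz":-0.111,"wx":0,"wy":-0.05,"wz":0,"claw":0}]'
python3 -c "
from h import *;from plant import manip
s=manip.state();go(s,[.424,-.1883,.0678],41.2);print(s['width'],s['torque'])"
```

```text
t: 9.2
position: [0.4265, -0.1855, 0.0853]
tcp_rot: [0.936, 0.349, -0.051, 0.018]
contact_force: [1.5, 0.7, -3.3]
width: 0.0096
shift units [-0.05  0.01  0.45] turn units [-0.003  0.208 -0.01 ] pos [ 0.4265 -0.1855  0.0853] F [ 1.5  0.7 -3.3] t 9.2
0.009602842895873655 [ 0.19091262 -0.58016677  0.00144085]
```

```bash
python3 -m pendant '[{"tx":0.018,"ty":0,"tz":-0.115,"wx":0,"wy":-0.05,"wz":0,"claw":0},{"tx":0.018,"ty":0,"tz":-0.115,"wx":0,"wy":-0.05,"wz":0,"claw":0},{"tx":0.009,"ty":0,"tz":-0.06,"wx":0,"wy":-0.025,"wz":0,"claw":0},{"tx":0,"ty":0,"tz":0,"wx":0,"wy":0,"wz":0,"claw":0},{"tx":0,"ty":0,"tz":0,"wx":0,"wy":0,"wz":0,"claw":0}]'
python3 - <<'E'
from h import *;from plant import manip
s=manip.state();go(s,[.424,-.1883,.0678],41.2);print(s['width'])
r=R.from_quat(s['tcp_rot']);z=r.apply([0,0,1]);print('lug pt z if no slip',(s['position']+.0108*z)[2])
print('far corner z',(s['position']+r.apply([.1697,.0112,.02777]))[2])
g=manip.grab_frame('side');cv2.imwrite('pics/s4.png',cv2.resize(g['image'][170:290,230:350],None,fx=5,fy=5,interpolation=2)[...,::-1])
E
```

```text
t: 9.82
position: [0.4291, -0.1835, 0.0979]
tcp_rot: [0.933, 0.349, -0.085, 0.031]
contact_force: [-0.5, -0.5, -0.5]
width: 0.0095
shift units [-0.04  0.01  0.77] turn units [-0.002  0.346 -0.008] pos [ 0.4291 -0.1835  0.0979] F [-0.5 -0.5 -0.5] t 9.82
0.00949559083928027
lug pt z if no slip 0.08729844472202777
far corner z 0.04000201916666355
```

View pics/s4.png

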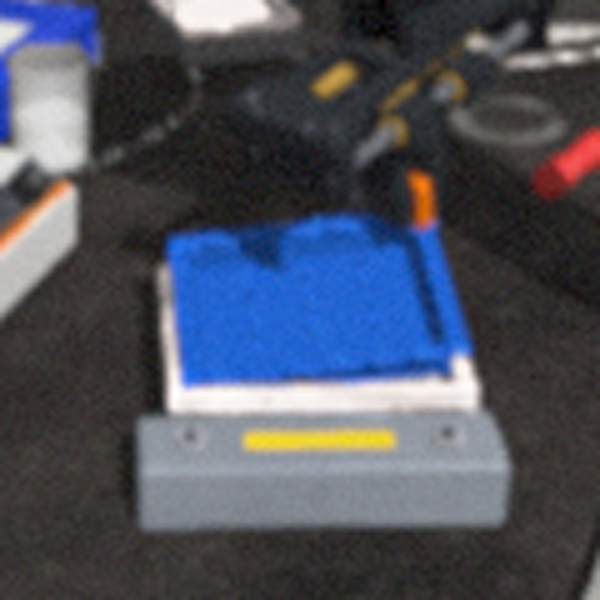

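The tray is peeled. The orange lug corner at (424,200) is raised and the far corner at (185,380) is still on the white rim, with a gap opening toward the lug. Computed lug z is 87 mm and far corner z is 40 mm. Next I lift straight up slowly, then level.

```bash
python3 -m pendant '[{"tx":-0.05,"ty":0,"tz":-0.25,"wx":0,"wy":0,"wz":0,"claw":0},{"tx":-0.05,"ty":0,"tz":-0.25,"wx":0,"wy":0,"wz":0,"claw":0},{"tx":-0.09,"ty":0,"tz":-0.49,"wx":0,"wy":0,"wz":0,"claw":0},{"tx":-0.09,"ty":0,"tz":-0.49,"wx":0,"wy":0,"wz":0,"claw":0}]'
python3 -m pendant '[{"tx":-0.09,"ty":0,"tz":-0.49,"wx":0,"wy":0.07,"wz":0,"claw":0},{"tx":-0.07,"ty":0,"tz":-0.5,"wx":0,"wy":0.07,"wz":0,"claw":0},{"tx":-0.05,"ty":0,"tz":-0.5,"wx":0,"wy":0.07,"wz":0,"claw":0},{"tx":0,"ty":0,"tz":-0.5,"wx":0,"wy":0.07,"wz":0,"claw":0},{"tx":0,"ty":0,"tz":-0.5,"wx":0,"wy":0.07,"wz":0,"claw":0}]'
python3 -c "
from h import *;from plant import manip
s=manip.state();go(s,[.424,-.1883,.21],41.2);print(s['width'])"
```

```text
t: 10.38
position: [0.4286, -0.1836, 0.1609]
tcp_rot: [0.933, 0.348, -0.085, 0.03]
contact_force: [-0.3, -0.7, -1.0]
width: 0.0097
t: 11.0
position: [0.4302, -0.1813, 0.2684]
tcp_rot: [0.937, 0.351, 0.006, -0.001]
contact_force: [0.1, 0.0, -0.3]
width: 0.01
shift units [-0.25  0.03  1.46] turn units [ 0.003 -0.022 -0.005] pos [ 0.4302 -0.1813  0.2684] F [ 0.1  0.  -0.3] t 11.0
0.009954447335659668
```

```bash
python3 -m pendant '[{"tx":0,"ty":0,"tz":0,"wx":0,"wy":-0.02,"wz":0,"claw":0},{"tx":0,"ty":0,"tz":0,"wx":0,"wy":0,"wz":0,"claw":0},{"tx":0,"ty":0,"tz":0,"wx":0,"wy":0,"wz":0,"claw":0},{"tx":0,"ty":0,"tz":0,"wx":0,"wy":0,"wz":0,"claw":0}]'
python3 - <<'E'
from h import *;from plant import manip
s=manip.state();go(s,[.424,-.1883,.268],41.2)
g=manip.grab_frame('side');f=manip.grab_frame('top')
W=world(g);H,S,V=cv2.split(cv2.cvtColor(g['image'],cv2.COLOR_RGB2HSV))
m=biggest((H>100)&(H<130)&(S>120)&(W[...,2]>.12)&(W[...,2]<.35)&(W[...,1]>-.3));P=W[m]
print('blue n',m.sum(),'z',np.percentile(P[:,2],[2,50,98]))
a=cv2.resize(g['image'][90:290,210:370],None,fx=3,fy=3);b=cv2.resize(f['image'][150:290,100:270],None,fx=2.3,fy=2.3)
o=np.zeros((600,880,3),np.uint8);o[:600,:480]=a;o[:b.shape[0],480:480+b.shape[1]]=b
cv2.imwrite('pics/end.png',cv2.resize(o,None,fx=.9,fy=.9)[...,::-1])
E
```

```text
t: 11.5
position: [0.4299, -0.181, 0.2684]
tcp_rot: [0.936, 0.351, -0.0, 0.001]
contact_force: [0.7, -0.2, -0.6]
width: 0.0098
shift units [-0.23  0.04  0.01] turn units [ 0.004  0.002 -0.005] pos [ 0.4299 -0.181   0.2684] F [ 0.7 -0.2 -0.6] t 11.5
blue n 1414 z [0.22582657 0.23232887 0.24427535]
```

View pics/end.png

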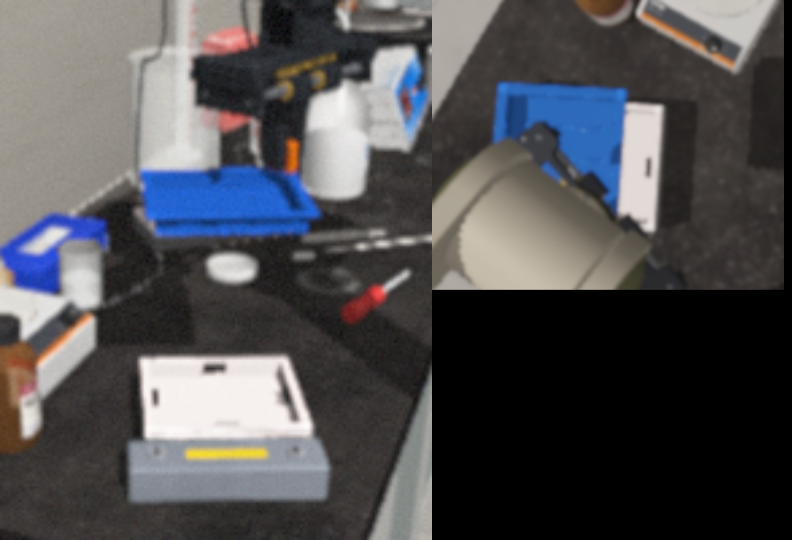

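The tray is held level at about (230,200), with its rim around 0.24 m. The white holder sits against the stop at (225,400). One last check is that the holder didn't shift during the peel, then I hand in.

```bash
python3 - <<'E'
from h import *;from plant import manip
a=dict(np.load('pics/side3.npz'))['image'].astype(float).mean(2);b=manip.grab_frame('side')['image'].astype(float).mean(2)
# white front rim band (between stop top and nest), seen end-on in both
for n,I in(('before',a),('now',b)):
    out=[]
    for u in(272,290,308):      # lower edge white->grey stop, subpixel
        c=I[240:262,u]; k=np.argmin(np.diff(c)); out.append((240+k,round(np.diff(c)[k])))
    r=I[248:251].mean(0); d=np.diff(r[250:335]); print(n,out,'left/right edge',250+d.argmax(),250+d.argmin())
s=manip.state();print(s['t'],s['width'],abs(s['qd']).max()); manip.close_job()
E
```

```text
before [(np.int64(252), -51), (np.int64(251), -44), (np.int64(251), -32)] left/right edge 262 325
now [(np.int64(252), -54), (np.int64(251), -42), (np.int64(251), -35)] left/right edge 262 325
11.65 0.009945503217413974 0.0037737119222332896
the job is handed in; nothing more can be done
```

I slid the holder flush against the stop, peeled the blue tray by its lug and lifted it off. I handed the job in at 11.65 s, still holding the tray. The hand-in gave no verdict, so the checks below are my own measurements.

- **Flush push:** I pushed with both open fingers until the force rose to about 38 N. The holder's face was then parallel to the stop within 0.1°. It sat about 2.7 mm from the grey bar's edge, which I take to be the thickness of the rubber.
- **Peel:** I turned the tray about 10° around its far corner. From the arm pose, assuming no slip in the grip, the lug reached about 87 mm while the far corner stayed at about 40 mm. The picture agreed.
- **Final state:** The tray is level and still at a grip width of 9.9 mm, with its rim at about 0.24 m. The holder's edges in the side view are on the same pixels as before the peel. I saw no bottle or dish disturbed in the pictures, but did not measure their positions.

Three readings were wrong or disagreed:
- **Stop edge:** The measurement after the push was invalid because it ran onto the white rim. I used the stop's edge from the first picture instead.
- **Lug position:** The first lug mask picked up the red screwdriver. The next reading, taken right after a move, was about 5 mm off. I measured again with the arm still before gripping.
- **Push force:** There was a sideways push of about 15 N at the end of the slide, and nothing visible came of it.

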